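# Park the index plunger and slide the sample carriage out for loading

### The arm

A 6-joint arm with a two-finger parallel gripper is mounted at the origin on the work surface. World frame = base frame: x ahead of the robot, y to its left, z up, the work surface at z = 0. Lengths are in mm, angles in rad, forces in N, time in s.
With the tool pointing down it reaches from about 300 to 775 mm from the base axis. Payload 14.6 kg.
Tool frame: the origin (TCP) lies at the very end of the fingers, on their centre line; the grasp point (between the pads) lies 19 mm behind it; y points along the fingers, z is the direction in which the jaws open and shut, and the axes are right-handed (so a half turn about y gives the same grasp; the last joint's range is limited). The gripper opens to 94 mm and grips with 3 to 60 N. Pads are 16 mm wide; open, the fingers measure 119 mm over their backs; the gripper's body (75 mm by 177 mm) begins 78 mm behind the grasp point.
Start: joints at [1.265, 0.3, 1.521, -0, 1.321, -0.067], TCP at [130.093, 534.383, 176.446] pointing down, gripper open.
Joint ranges: [-3.03, 3.03], [-0.79, 2.21], [0.23, 2.52], [-1.04, 4.18], [0, 3.07], [-2.55, 2.55]. Speed limits (rad/s): [2.22, 2.22, 2.57, 3.14, 3.14, 3.14].

### API

Orientations are given as [roll, pitch, yaw] about the fixed x, y, z axes, in that order (R = Rz(yaw) Ry(pitch) Rx(roll)).
In Python, from cell import monitor, optics, manip gives the robot as it stands.
- The arm moves only by the shell command python3 -m creep 'ROWS' [FORCE]. ROWS is JSON, a list of rows, each an object of numbers: "tx", "ty", "tz": the shift along the tool's x, y, z scaled (see below); "turn": the turn about the tool's y scaled (see below); "fingers": the finger opening in mm, from 0 to 94. In form: [{"tx": .., "ty": .., "tz": .., "turn": .., "fingers": ..}, ...]. A call has 1 to 20 rows; each row is the pose to reach, as a shift and turn from the pose measured when the call began, along the tool's axes at that moment, turning the shorter way round; what a row does not reach only later rows make up. The controller multiplies each number of a shift by 200 mm and each number of a turn by pi rad. A row lasts 1/10 s, in which the tool goes at most 50 mm and 8.59 degrees, less where a joint would pass 70% of its speed; a pose out of reach is approached as far as the arm can. A call with a number of a shift or a turn outside -1 to 1 is refused whole. A call with a gripper value outside its range is refused whole. The fingers move at their own pace and stop on an object; FORCE is the grip in N (left out, the last holds). Time passes only in rows, so rows that repeat a pose let the fingers close. It gives the time, the measured TCP pose, the force and the opening at its end, in the units of the state.
- monitor.read_state(): the state, without advancing time (a new reading comes with each control period).
- optics.camera(name): name is "side" or "top"; returns a dict with "frame" (384x512x3 uint8, red, green, blue), "range_z" (384x512 float32, mm along the optical axis (not along the pixel's ray), 0 where there is no reading), "fx", "fy", "cx", "cy" (pixels), "distortion" ([k1, k2, p1, p2, k3] as OpenCV has them; the pictures are not rectified), "R" (3x3) and "t" (3): a world point X has camera coordinates R X + t. Camera axes: x right, y down, z forward; pixel columns grow to the right and rows downward; lengths in mm; the calibration is good to about 2 mm. A picture is of the moment at which its call begins.
- manip.sign_off(): hands the job in, once; it reports no verdict.
The state is a dict: "clock": time; "joints": joint angles; "qd": joint speeds; "effort": joint torques, N m; "eef_pos": TCP position; "eef_rot": TCP orientation; "wrist_force": force on the tool from outside, world axes, zero at the start; "moment": the same for the moment, N m; "finger_gap": finger opening in mm.
Only numpy, scipy, OpenCV 4.12 (cv2) and the standard library are available. Lean on these libraries where they do the work, as an engineer would, in place of code of your own. Each camera call takes 0.05 s, during which the arm holds its last target.

### The job

The autosampler's sample carriage is locked by a sprung index plunger with a red T-shaped knob. Pull the knob straight up until you feel its soft upper stop, without forcing it, twist it either way until it sits in its rest notch, and let go so that the plunger stays retracted by itself. Then slide the carriage by its black post all the way to its end stop, meeting the stop gently; keep the vials standing in the carriage and leave the other things on the bench where they are.

Things in the scene. Friction and masses are not known exactly. Their poses are not given: they have to be found in the camera images.
- deck: White autosampler deck, 210 (x) x 290 (y) x 20 mm, fixed; origin at the centre of its underside on the bench. Its +y axis is the way the carriage slides to load, +z up. The plunger's axis is vertical at deck x = -75, y = -45 mm, on a low aluminium bracket.
- plunger_knob: Red T-knob of the index plunger: upright-sided bar 14 mm thick (x) x 44 long (y) x 28 tall, origin at its centre, its z up, on the plunger's axis. Locked, its centre is 130 mm above the bench and its long axis lies along deck y. Below it stands a steel sleeve 28 mm wide whose highest points reach 92 to 108 mm above the bench: grip the bar at its centre or higher.
- plunger_lift (a joint): How far the plunger is pulled up (m); 0 = down, locking the carriage. Spring: 4 N at 0, growing by 0.15 N per mm. The sleeve's height differs each time and is not measured: the cross pin leaves its slot at a lift of 10.5 to 26.5 mm; a soft buffer (15 N per mm) is met 1.5 mm above that. Over 20 N on the buffer breaks the plunger. Parked in the notch it stays 2.5 mm below the height at which it leaves the slot.
- plunger_turn (a joint): Turn of the knob about the vertical (rad), 0 = long axis along deck y, the pin in its slot; positive is anticlockwise from above. Free only when pulled clear of the slot. Both ways alike: a flat rim up to about 0.85, then a rest notch 2.5 mm deep where the pin settles at 0.94 to 1.19; a wall stops it at 1.19. Let go there, the spring draws the pin into the notch.
- carriage (a joint): Travel of the carriage along deck +y (m): 0 = locked at the run position (1.5 mm of play), 0.080 = against the end stop. It needs about 2 N to slide and stays where it is left.
- tray: White vial tray on the carriage; origin on the carriage's top face, at the centre of the carriage (130 x 150 mm). Its axes are the deck's; it moves with the carriage. Pockets with walls 18 mm tall hold the vials.
- tray_post (a point): Centre of the black round post on the carriage by which it is slid: 20 mm in diameter, 82 mm tall, from 40 to 122 mm above the bench; this point is half-way up, at 81 mm. Take it near its top: the parked knob, which stands 63 mm to its -x side in the deck's frame and 60 mm behind it, then reaches up to 169 mm.
- end_stop: Dark end stop block with a rubber face, 100 mm wide, 26 mm tall, fixed on the deck; origin at the foot of the face that the carriage's front edge meets. A meeting harder than 25 N is too rough.
- vial0: Amber glass vial with a cap, 26 mm in diameter, 58 mm tall, standing loose in a pocket of the tray (pocket floor 43 mm above the bench); origin at its foot.
- vial1: Amber glass vial with a cap, 26 mm in diameter, 58 mm tall, standing loose in a pocket of the tray (pocket floor 43 mm above the bench); origin at its foot.
- vial2: Amber glass vial with a cap, 26 mm in diameter, 58 mm tall, standing loose in a pocket of the tray (pocket floor 43 mm above the bench); origin at its foot.
- beaker: Glass beaker 68 mm wide, 85 mm tall, standing on the bench; origin at its foot. Leave alone.
- wash_bottle: White bottle with a blue cap, 68 mm in diameter, 150 mm tall; origin at its foot. Leave alone.
- mouse: Black computer mouse, 60 mm wide, 32 mm tall; origin at its foot. Leave alone.
- wipe_box: Pale blue carton 110 x 120 x 75 mm tall; origin at the centre of its underside. Leave alone.

How it is judged:
By the outcome, as a careful person would: the job done as asked, in the order asked, and still so for the second after the job is handed in, with the robot touching nothing.
It also fails if it takes over 58 s, if anything falls off the work surface, if the arm or the gripper's body presses on something with over 40 N, if the wrist force passes 120 N, or if a joint passes its speed limit or range.

## Working session

There is one attempt and no reset: what is moved stays moved. The work goes in short steps, Python scripts to look and compute and a shell command to move; the robot and the scene stay as the last step left them, time stands still between calls to the robot, and variables do not carry over. Pictures are saved under pics/ and viewed, and the job is handed in when it is done.

```bash
ls; mkdir -p pics
python3 - <<'E'
from cell import monitor, optics
import cv2,numpy as np
s=monitor.read_state();print(s)
for n in("side","top"):
    c=optics.camera(n);cv2.imwrite(f"pics/{n}0.png",c["frame"][:,:,::-1]);np.savez(f"{n}0.npz",**c)
    print(n,c["fx"],c["fy"],c["cx"],c["cy"],c["distortion"],c["R"],c["t"])
E
```

```text
pics
{'clock': 0.0, 'joints': array([ 1.26537747e+00,  3.00448257e-01,  1.52160934e+00,  2.10193720e-06,
        1.32070622e+00, -6.65983578e-02]), 'qd': array([ 5.23685390e-04, -1.08157969e-05, -1.35014135e-03,  9.64370144e-05,
        4.33844378e-04,  6.36321679e-04]), 'effort': array([-1.57891176e-03, -5.31804407e+01, -3.52748144e+01,  7.07406714e-02,
        2.44121114e-02, -7.84901999e-05]), 'eef_pos': array([130.01411438, 534.09287055, 175.88693203]), 'eef_rot': array([-1.57196475e+00,  7.99709461e-05, -2.38821066e-01]), 'wrist_force': array([ 0.02858156,  0.00996283, -0.0898475 ]), 'moment': array([-0.05147442, -0.01918292,  0.00443633]), 'finger_gap': 94.1998261077103}
side 446.6406867022329 446.6406867022329 263.395596434299 187.28448885184682 [0.02453426 0.         0.         0.         0.        ] [[-0.94761803 -0.31895938  0.01688158]
 [-0.25656498  0.72863599 -0.63503072]
 [ 0.19024848 -0.60609778 -0.7723024 ]] [ 506.48879567  217.10989507 1203.8425476 ]
top 357.0864512519058 357.0864512519058 253.99293539457915 192.64468259242577 [-0.01262929  0.          0.          0.          0.        ] [[-4.42772599e-02 -9.99018963e-01  7.97498844e-04]
 [-9.78395008e-01  4.32017941e-02 -2.02180153e-01]
 [ 2.01947353e-01 -9.73225206e-03 -9.79348023e-01]] [  16.60556018  541.49617723 1248.35729336]
```

View pics/side0.png

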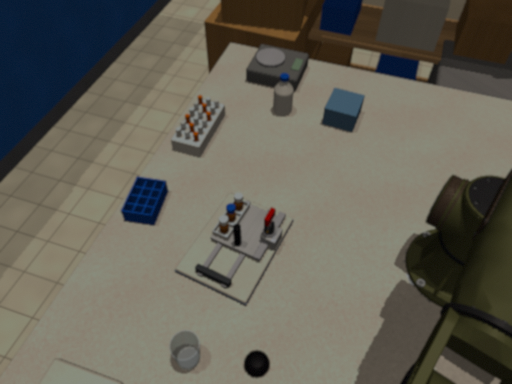

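View pics/top0.png

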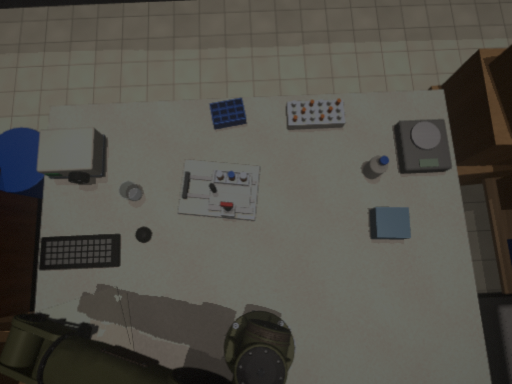

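The side view shows the deck with the red knob near (269,220), the black post near (237,235) and the end stop near (213,275). In the top view they are at about (227,206), (213,188) and (186,186). Deck +y runs left in the top view, roughly along world +y.

```bash
cat > h.py <<'E'
import numpy as np,cv2
def load(n):return dict(np.load(n+".npz"))
def K(c):return np.array([[c["fx"],0,c["cx"]],[0,c["fy"],c["cy"]],[0,0,1]],float)
def ray(c,uv):
    p=cv2.undistortPoints(np.array(uv,float).reshape(-1,1,2),K(c),c["distortion"]).reshape(-1,2)
    d=np.c_[p,np.ones(len(p))]@c["R"]; return -c["R"].T@c["t"],d
def plane(c,uv,z):
    o,d=ray(c,uv); return o+d*((z-o[2])/d[:,2])[:,None]
def cloud(c,mask):
    v,u=np.nonzero(mask&(c["range_z"]>0)); o,d=ray(c,np.c_[u,v]); return o+d*c["range_z"][v,u][:,None]
def red(c):
    f=c["frame"].astype(int);return (f[...,0]>90)&(f[...,0]>2.2*f[...,1])&(f[...,0]>2.2*f[...,2])
def proj(c,X):
    return cv2.projectPoints(np.array(X,float).reshape(-1,1,3),cv2.Rodrigues(c["R"])[0],c["t"],K(c),c["distortion"])[0].reshape(-1,2)
E
python3 - <<'E'
from h import *
for n,w,s in(("side0",(170,185,300,305),6),("top0",(170,150,270,230),8)):
    c=load(n);f=c["frame"];a,b,e,g=w
    cv2.imwrite(f"pics/{n}z.png",cv2.resize(f[b:g,a:e,::-1],None,fx=s,fy=s,interpolation=cv2.INTER_CUBIC)[:600,:800])
    m=red(c);m[:b]=0;m[g:]=0;m[:,:a]=0;m[:,e:]=0
    P=cloud(c,m);print(n,m.sum(),np.median(P,0),P.min(0),P.max(0))
    # deck points: z 10..30
    mm=np.zeros(m.shape,bool);mm[b:g,a:e]=1
    v,u=np.nonzero(mm);Q=cloud(c,mm)
    d=Q[(Q[:,2]>14)&(Q[:,2]<130)]
    r=cv2.minAreaRect(d[:,:2].astype(np.float32));print(r)
E
```

```text
side0 58 [489.5142364   92.81188    142.97308895] [482.34051601  71.3005795  139.00781228] [496.74893017 111.90588562 145.87495664]
((570.3629150390625, 126.103515625), (293.5496520996094, 211.154541015625), 82.39655303955078)
top0 27 [488.78925198  86.41901117 144.03848274] [484.22737094  72.74360733 140.60368298] [492.83350062 106.51068103 147.05298704]
((570.3047485351562, 123.69490051269531), (286.905029296875, 211.60609436035156), 82.1044921875)
```

Run:
```python
from h import *
for n,w in(("side0",(170,185,300,305)),("top0",(170,150,270,230))):
    c=load(n);a,b,e,g=w
    g8=cv2.cvtColor(c["frame"],cv2.COLOR_RGB2GRAY)
    mm=np.zeros(g8.shape,bool);mm[b:g,a:e]=1
    Q=cloud(c,mm)
    print(np.histogram(Q[:,2],bins=np.arange(-20,180,10)))
```

```text
(array([   0, 4925, 3458, 2125, 1742, 1092,  973,  312,  234,  109,   83,
        196,  113,   35,   51,   24,   77,    0,    0]), array([-20, -10,   0,  10,  20,  30,  40,  50,  60,  70,  80,  90, 100,
       110, 120, 130, 140, 150, 160, 170]))
(array([   1, 1911, 1907, 1105, 1143,  644,  720,  139,  122,   30,   12,
         56,   90,    9,   20,    8,   51,    0,    0]), array([-20, -10,   0,  10,  20,  30,  40,  50,  60,  70,  80,  90, 100,
       110, 120, 130, 140, 150, 160, 170]))
```

View pics/side0z.png

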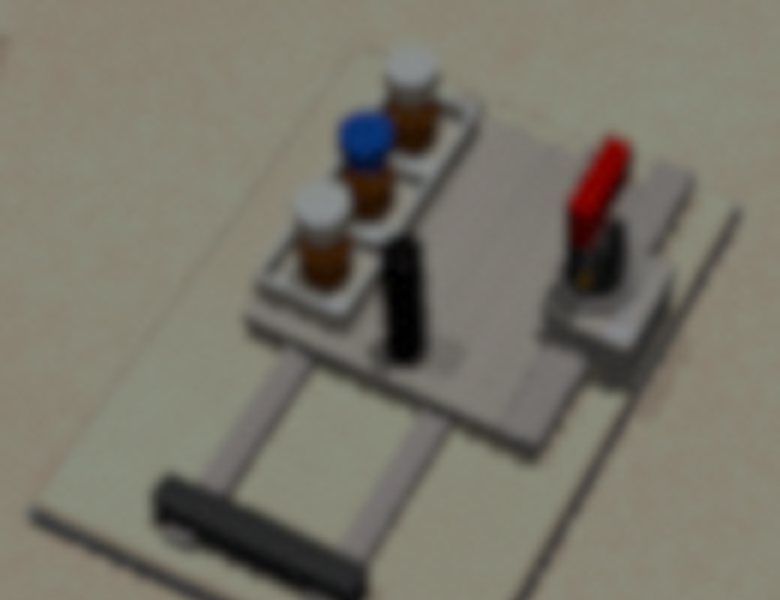

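View pics/top0z.png

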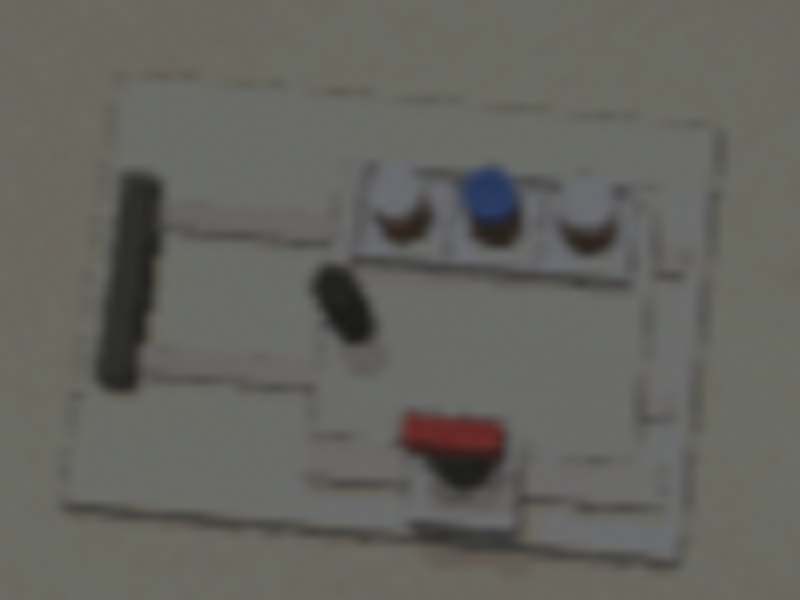

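Run:
```python
from h import *
yaw=np.radians(-7.75);C=np.array([570.3,125.0])
R=np.array([[np.cos(yaw),-np.sin(yaw)],[np.sin(yaw),np.cos(yaw)]])
for nm,d,z in(("knob",(-75,-45),144),("post",(-12,15),122)):
    X=np.r_[C+R@np.array(d),z];print(nm,X,[proj(load(n),X)[0] for n in("side0","top0")])
for n,w in(("side0",(170,185,300,305)),("top0",(170,150,270,230))):
    c=load(n);m=red(c);m[:w[1]]=0;m[w[3]:]=0;m[:,:w[0]]=0;m[:,w[2]:]=0
    v,u=np.nonzero(m);print(n,u.min(),u.max(),v.min(),v.max(),u.mean(),v.mean())
    P=plane(c,np.c_[u,v],144);print("plane144",cv2.minAreaRect(P[:,:2].astype(np.float32)))
# dark post in top: dark pixels
for n,w in(("side0",(228,215,248,250)),("top0",(203,178,222,197))):
    c=load(n);g=c["frame"].max(2);mm=np.zeros(g.shape,bool);mm[w[1]:w[3],w[0]:w[2]]=1
    mm&=g<60;v,u=np.nonzero(mm);print(n,u.min(),u.max(),v.min(),v.max())
    P=cloud(c,mm);P=P[P[:,2]>112];print(len(P),P.mean(0) if len(P) else 0)
```

```text
knob [489.91676583  90.52485439 144.        ] [array([269.63270762, 213.32360685]), array([225.73170212, 203.59307394])]
post [560.43237319 141.48119962 122.        ] [array([236.65903017, 226.38387632]), array([210.98586057, 185.34078233])]
side0 265 274 208 220 269.4655172413793 214.22413793103448
plane144 ((489.406982421875, 92.45763397216797), (39.36857223510742, 11.449121475219727), 81.30792999267578)
top0 221 231 203 205 226.37037037037038 203.85185185185185
plane144 ((488.48602294921875, 89.66972351074219), (33.86129379272461, 6.847841262817383), 87.47364807128906)
side0 229 240 215 245
43 [560.32513577 143.783929   120.21648984]
top0 209 221 178 192
20 [559.77929945 140.389813   120.59339105]
```

```bash
python3 -m creep '[{"tx":0.5,"ty":-0.1,"tz":-0.4,"turn":0.23,"fingers":60},{"tx":0.5,"ty":-0.1,"tz":-0.4,"turn":0.23,"fingers":60},{"tx":0.5,"ty":-0.1,"tz":-0.4,"turn":0.23,"fingers":60},{"tx":1,"ty":-0.1,"tz":-0.76,"turn":0.467,"fingers":60},{"tx":1,"ty":-0.1,"tz":-0.76,"turn":0.467,"fingers":60},{"tx":1,"ty":-0.1,"tz":-0.76,"turn":0.467,"fingers":60},{"tx":1,"ty":-0.1,"tz":-0.76,"turn":0.467,"fingers":60},{"tx":1,"ty":-0.1,"tz":-0.76,"turn":0.467,"fingers":60},{"tx":1,"ty":-0.1,"tz":-0.76,"turn":0.467,"fingers":60},{"tx":1,"ty":-0.1,"tz":-0.76,"turn":0.467,"fingers":60},{"tx":1,"ty":-0.1,"tz":-0.76,"turn":0.467,"fingers":60},{"tx":1,"ty":-0.1,"tz":-0.76,"turn":0.467,"fingers":60}]'
cat >> h.py <<'E'
YAW=np.radians(-7.75)
from scipy.spatial.transform import Rotation as Ro
def go(target,toolz=None):
    from cell import monitor
    s=monitor.read_state();R=Ro.from_euler("xyz",s["eef_rot"]).as_matrix()
    d=R.T@(np.array(target)-s["eef_pos"])/200
    print("t",s["clock"],"pos",s["eef_pos"],"rot",s["eef_rot"],"j",s["joints"],"F",s["wrist_force"],"gap",s["finger_gap"]);print("tx,ty,tz",d.round(4))
    if toolz is not None:
        a=np.arctan2(R[1,2],R[0,2]); e=(toolz-a+np.pi)%(2*np.pi)-np.pi
        print("turn",-e/np.pi)
E
python3 -c "
from h import *
go([490,91,160],YAW)"
```

```text
clock: 1.3
eef_pos: [288.3, 339.1, 195.9]
eef_rot: [-1.571, -0.001, -1.702]
wrist_force: [0.6, -0.8, 0.3]
finger_gap: 59.9
t 1.3 pos [288.31362512 339.09036537 195.94581262] rot [-1.57118023e+00 -1.30393139e-03 -1.70226671e+00] j [ 7.84161550e-01  4.75264354e-02  1.77090632e+00 -5.05311705e-04
  1.32442779e+00  9.15755732e-01] F [ 0.57231746 -0.84957067  0.27458009] gap 59.85288135268827
tx,ty,tz [1.0973 0.1807 1.1624]
turn 0.0012070734896983812
```

```bash
python3 -m creep '[{"tx":1,"ty":0,"tz":1},{"tx":1,"ty":0,"tz":1},{"tx":1,"ty":0,"tz":1},{"tx":1,"ty":0,"tz":1},{"tx":1,"ty":0,"tz":1},{"tx":1,"ty":0,"tz":1},{"tx":1,"ty":0,"tz":1},{"tx":1,"ty":0,"tz":1}]'
python3 -c "
from h import *
go([490,91,160],YAW)"
```

```text
t 1.3 pos [288.31362512 339.09036537 195.94581262] rot [-1.57118023e+00 -1.30393139e-03 -1.70226671e+00] j [ 7.84161550e-01  4.75264354e-02  1.77090632e+00 -5.05311705e-04
  1.32442779e+00  9.15755732e-01] F [ 0.57231746 -0.84957067  0.27458009] gap 59.85288135268827
tx,ty,tz [1.0973 0.1807 1.1624]
turn 0.0012070734896983812$[0]: bad value
```

```bash
python3 -m creep '[{"tx":1,"ty":0,"tz":1,"turn":0,"fingers":60},{"tx":1,"ty":0,"tz":1,"turn":0,"fingers":60},{"tx":1,"ty":0,"tz":1,"turn":0,"fingers":60},{"tx":1,"ty":0,"tz":1,"turn":0,"fingers":60},{"tx":1,"ty":0,"tz":1,"turn":0,"fingers":60},{"tx":1,"ty":0,"tz":1,"turn":0,"fingers":60},{"tx":1,"ty":0,"tz":1,"turn":0,"fingers":60},{"tx":1,"ty":0,"tz":1,"turn":0,"fingers":60}]'
python3 -c "
from h import *
go([490,91,116],YAW)"
```

```text
clock: 2.1
eef_pos: [460.3, 114.4, 195.9]
eef_rot: [-1.572, -0.001, -1.701]
wrist_force: [-0.7, -0.1, 0.5]
finger_gap: 60.2
t 2.1 pos [460.27858712 114.40353361 195.86100993] rot [-1.57184341e+00 -1.30327214e-03 -1.70138778e+00] j [ 1.66965245e-01  1.15054477e-01  1.69809643e+00 -9.66949682e-04
  1.32982503e+00  2.97788792e-01] F [-0.70561013 -0.07953316  0.50172809] gap 60.150834592851
tx,ty,tz [0.0961 0.3993 0.163 ]
turn 0.0014865694193708125
```

```bash
python3 -m creep '[{"tx":0.096,"ty":0.0,"tz":0.163,"turn":0.0015,"fingers":60},{"tx":0.096,"ty":0.0,"tz":0.163,"turn":0.0015,"fingers":60},{"tx":0.096,"ty":0.18,"tz":0.163,"turn":0.0015,"fingers":60},{"tx":0.096,"ty":0.18,"tz":0.163,"turn":0.0015,"fingers":60},{"tx":0.096,"ty":0.18,"tz":0.163,"turn":0.0015,"fingers":60}]'
python3 - <<'E'
from h import *
from cell import optics
for n,w,s in(("side",(210,170,310,270),6),("top",(170,150,270,230),7)):
    c=optics.camera(n);a,b,e,g=w
    cv2.imwrite(f"pics/{n}1.png",cv2.resize(c["frame"][b:g,a:e,::-1],None,fx=s,fy=s,interpolation=cv2.INTER_CUBIC))
go([490,91,116],YAW)
E
```

```text
clock: 2.6
eef_pos: [489.4, 92.0, 160.4]
eef_rot: [-1.573, -0.001, -1.704]
wrist_force: [-0.3, 0.2, -0.2]
finger_gap: 60.2
t 2.7 pos [490.26290796  91.75525313 161.35986976] rot [-1.57025428e+00 -8.64215530e-04 -1.70478442e+00] j [ 1.12153512e-01  1.99104801e-01  1.68304708e+00 -1.01935406e-03
  1.25912579e+00  2.46453802e-01] F [0.0528     0.78980297 0.4474088 ] gap 60.02180362011398
tx,ty,tz [ 0.0037  0.2268 -0.0009]
turn 0.00040596987027408213
```

View pics/side1.png

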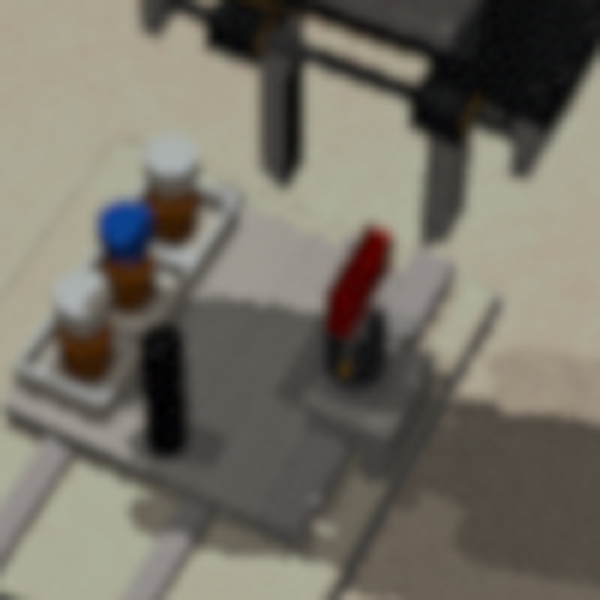

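The side view shows the fingertips at about (285,180) and (440,240) on either side of the red bar near (360,280). The fingers straddle it well, so I go down and close.

```bash
python3 -m creep '[{"tx":0.0037,"ty":0.1,"tz":0,"turn":0.0004,"fingers":60},{"tx":0.0037,"ty":0.17,"tz":0,"turn":0.0004,"fingers":60},{"tx":0.0037,"ty":0.227,"tz":0,"turn":0.0004,"fingers":60},{"tx":0.0037,"ty":0.227,"tz":0,"turn":0.0004,"fingers":40},{"tx":0.0037,"ty":0.227,"tz":0,"turn":0.0004,"fingers":25},{"tx":0.0037,"ty":0.227,"tz":0,"turn":0.0004,"fingers":18},{"tx":0.0037,"ty":0.227,"tz":0,"turn":0.0004,"fingers":18}]' 30
python3 -c "
from h import *
go([490,91,116],YAW)"
python3 -m creep '[{"tx":0,"ty":0,"tz":0,"turn":0,"fingers":10},{"tx":0,"ty":0,"tz":0,"turn":0,"fingers":5},{"tx":0,"ty":0,"tz":0,"turn":0,"fingers":5},{"tx":0,"ty":0,"tz":0,"turn":0,"fingers":5},{"tx":0,"ty":0,"tz":0,"turn":0,"fingers":5}]' 30
python3 -c "
from h import *
go([490,91,116],YAW)"
```

```text
clock: 3.4
eef_pos: [490.5, 91.1, 116.7]
eef_rot: [-1.569, -0.001, -1.706]
wrist_force: [0.5, -0.8, -0.0]
finger_gap: 31.2
t 3.4 pos [490.52570936  91.05419778 116.66694147] rot [-1.56914770e+00 -5.77688920e-04 -1.70601474e+00] j [ 1.10689229e-01  2.45944130e-01  1.73598301e+00 -1.04973377e-03
  1.15820731e+00  2.46327392e-01] F [ 0.51228646 -0.75626604 -0.04940029] gap 31.220537447285896
tx,ty,tz [ 0.0006  0.0033 -0.0026]
turn 1.4500152301721456e-05
clock: 3.9
eef_pos: [490.5, 91.0, 116.7]
eef_rot: [-1.569, -0.001, -1.706]
wrist_force: [-0.0, 0.2, -0.6]
finger_gap: 5.0
t 3.9 pos [490.54425424  91.01785887 116.65716758] rot [-1.56913968e+00 -5.86563534e-04 -1.70603411e+00] j [ 1.10618843e-01  2.45977318e-01  1.73596595e+00 -1.06118850e-03
  1.15818553e+00  2.46280967e-01] F [-0.0218136   0.21156771 -0.5550721 ] gap 5.001786771452799
tx,ty,tz [ 0.0005  0.0033 -0.0027]
turn 8.341652431893381e-06
```

The gap closed to 5 mm on a 14 mm bar, so the grasp missed or something is off. I'll look.

Run:
```python
from h import *
from cell import optics
for n,w,s in(("side",(210,170,310,270),6),("top",(170,150,270,230),7)):
    c=optics.camera(n);a,b,e,g=w;np.savez(n+"2.npz",**c)
    cv2.imwrite(f"pics/{n}2.png",cv2.resize(c["frame"][b:g,a:e,::-1],None,fx=s,fy=s,interpolation=cv2.INTER_CUBIC))
```

```text
(no output)
```

View pics/side2.png

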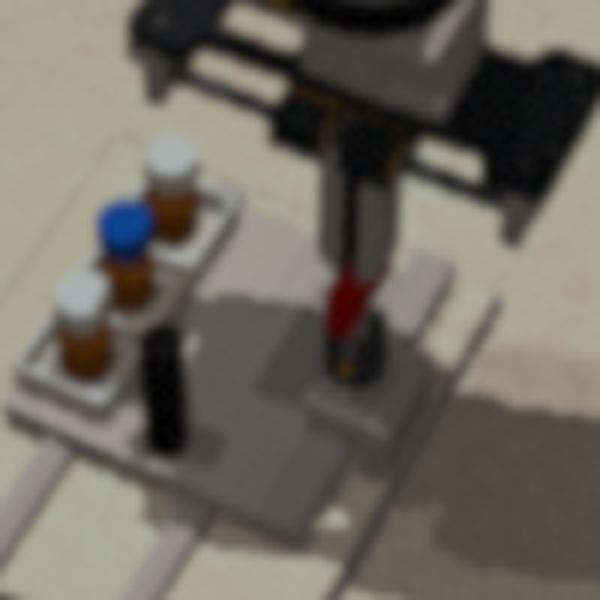

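View pics/top2.png

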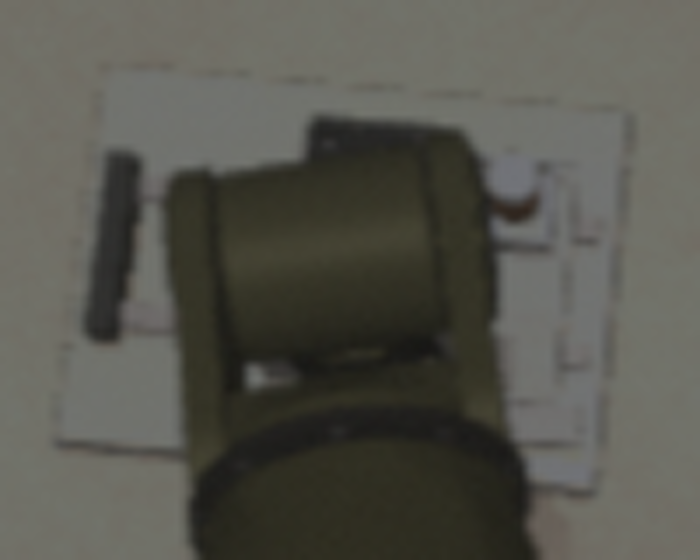

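Run:
```python
from h import *
c=load("side2")
def z(p):return ((p-np.array([210,170]))*6).round(0)
for X in([490.5,91,116.7],[490.5,91,144],[490.5,91,130],[490.5,91,160],[493.5,113,144],[487,69,144]):
    print(X,z(proj(c,X)[0]))
m=red(c);m[:170]=0;m[270:]=0;m[:,:210]=0;m[:,310:]=0
P=cloud(c,m);print(len(P),P.min(0),P.max(0))
# finger tip range
for u,v in((265,208),(267,212),(272,213),(268,200),(273,205)):
    mm=np.zeros(m.shape,bool);mm[v,u]=1;print((u,v),c["frame"][v,u],cloud(c,mm))
```

```text
[490.5, 91, 116.7] [354. 298.]
[490.5, 91, 144] [356. 260.]
[490.5, 91, 130] [355. 280.]
[490.5, 91, 160] [357. 238.]
[493.5, 113, 144] [333. 299.]
[487, 69, 144] [380. 223.]Traceback (most recent call last):
  File "<stdin>", line 7, in <module>
  File "h.py", line 10, in cloud
    v,u=np.nonzero(mask&(c["range_z"]>0)); o,d=ray(c,np.c_[u,v]); return o+d*c["range_z"][v,u][:,None]
                                               ~~~^^^^^^^^^^^^^^
  File "h.py", line 5, in ray
    p=cv2.undistortPoints(np.array(uv,float).reshape(-1,1,2),K(c),c["distortion"]).reshape(-1,2)
      ~~~~~~~~~~~~~~~~~~~^^^^^^^^^^^^^^^^^^^^^^^^^^^^^^^^^^^^^^^^^^^^^^^^^^^^^^^^^
cv2.error: OpenCV(4.12.0) /io/opencv/modules/calib3d/src/undistort.dispatch.cpp:347: error: (-215:Assertion failed) CV_IS_MAT(_src) && CV_IS_MAT(_dst) && (_src->rows == 1 || _src->cols == 1) && (_dst->rows == 1 || _dst->cols == 1) && _src->cols + _src->rows - 1 == _dst->rows + _dst->cols - 1 && (CV_MAT_TYPE(_src->type) == CV_32FC2 || CV_MAT_TYPE(_src->type) == CV_64FC2) && (CV_MAT_TYPE(_dst->type) == CV_32FC2 || CV_MAT_TYPE(_dst->type) == CV_64FC2) in function 'cvUndistortPointsInternal'
```

Run:
```python
from h import *
c=load("side2")
r=np.zeros((384,512),bool);r[195:225,258:280]=1
v,u=np.nonzero(r&(c["range_z"]>0));P=cloud(c,r)
f=c["frame"]
for vv in range(200,226,1):
    print(vv,[ (uu,*P[(u==uu)&(v==vv)][0].round(0).astype(int),*f[vv,uu]) for uu in (264,266,268,270,272,274) if ((u==uu)&(v==vv)).any()])
```

```text
200 [(264, np.int64(503), np.int64(99), np.int64(204), np.uint8(76), np.uint8(73), np.uint8(69)), (266, np.int64(497), np.int64(101), np.int64(209), np.uint8(58), np.uint8(54), np.uint8(53)), (268, np.int64(494), np.int64(96), np.int64(204), np.uint8(18), np.uint8(16), np.uint8(17)), (270, np.int64(480), np.int64(127), np.int64(248), np.uint8(34), np.uint8(33), np.uint8(31)), (272, np.int64(475), np.int64(128), np.int64(252), np.uint8(31), np.uint8(31), np.uint8(30)), (274, np.int64(470), np.int64(128), np.int64(253), np.uint8(32), np.uint8(31), np.uint8(26))]
201 [(264, np.int64(502), np.int64(101), np.int64(203), np.uint8(74), np.uint8(71), np.uint8(68)), (266, np.int64(497), np.int64(102), np.int64(206), np.uint8(57), np.uint8(56), np.uint8(53)), (268, np.int64(494), np.int64(97), np.int64(201), np.uint8(17), np.uint8(16), np.uint8(16)), (270, np.int64(487), np.int64(103), np.int64(212), np.uint8(50), np.uint8(49), np.uint8(47)), (272, np.int64(482), np.int64(103), np.int64(213), np.uint8(50), np.uint8(48), np.uint8(46)), (274, np.int64(470), np.int64(127), np.int64(248), np.uint8
[... 12376 characters left out ...]
nt8(33), np.uint8(32), np.uint8(32)), (274, np.int64(489), np.int64(45), np.int64(39), np.uint8(95), np.uint8(92), np.uint8(91))]
224 [(264, np.int64(497), np.int64(113), np.int64(124), np.uint8(61), np.uint8(33), np.uint8(31)), (266, np.int64(492), np.int64(111), np.int64(124), np.uint8(64), np.uint8(2), np.uint8(2)), (268, np.int64(487), np.int64(112), np.int64(128), np.uint8(65), np.uint8(20), np.uint8(18)), (270, np.int64(487), np.int64(94), np.int64(103), np.uint8(53), np.uint8(43), np.uint8(42)), (272, np.int64(482), np.int64(91), np.int64(101), np.uint8(25), np.uint8(26), np.uint8(25)), (274, np.int64(476), np.int64(93), np.int64(107), np.uint8(77), np.uint8(77), np.uint8(75))]
225 []
```

Depth shows the finger faces ending at z≈145–150, just above the knob top (144), while the reported TCP is 116.7. The tips are about 30 mm higher than reported, so the fingers closed over the knob without touching it. I'll open and re-measure the tips before going lower.

```bash
python3 -m creep '[{"tx":0,"ty":0,"tz":0,"turn":0,"fingers":60},{"tx":0,"ty":0,"tz":0,"turn":0,"fingers":60},{"tx":0,"ty":0,"tz":0,"turn":0,"fingers":60},{"tx":0,"ty":0,"tz":0,"turn":0,"fingers":60},{"tx":0,"ty":0,"tz":0,"turn":0,"fingers":60}]'
python3 - <<'E'
from h import *
from cell import optics
c=optics.camera("side");a,b,e,g=(210,170,310,270);np.savez("side3.npz",**c)
cv2.imwrite("pics/side3.png",cv2.resize(c["frame"][b:g,a:e,::-1],None,fx=6,fy=6,interpolation=cv2.INTER_NEAREST))
go([490.2,91,86],YAW)
def z(p):return ((p-np.array([210,170]))*6).round(0)
d=np.array([np.cos(YAW),np.sin(YAW),0])
for s in(30,-30):
    for h in (116.7,146): print(s,h,z(proj(c,np.array([490.5,91,h])+s*d)[0]))
E
```

```text
clock: 4.5
eef_pos: [490.5, 91.0, 116.6]
eef_rot: [-1.569, -0.001, -1.706]
wrist_force: [-0.3, -0.0, 0.4]
finger_gap: 41.7
t 4.55 pos [490.53805139  91.03995248 116.65598513] rot [-1.56917642e+00 -5.63250071e-04 -1.70604183e+00] j [ 1.10645378e-01  2.45991972e-01  1.73595040e+00 -1.02678476e-03
  1.15821640e+00  2.46301462e-01] F [-0.46731585  0.93588689 -0.16826208] gap 45.63366247363632
tx,ty,tz [ 0.0003  0.1533 -0.0019]
turn 5.86607839920294e-06
30 116.7 [292. 272.]
30 146 [293. 232.]
-30 116.7 [418. 324.]
-30 146 [421. 284.]
```

View pics/side3.png

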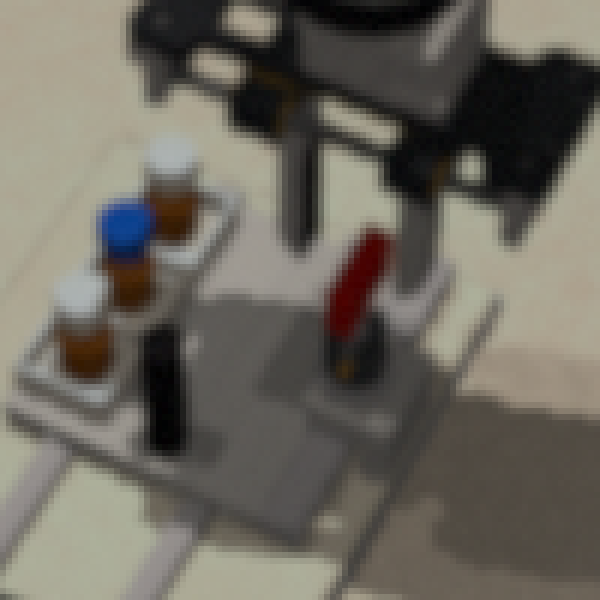

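The tips are at about (303,250) and (410,292), which puts the tip ends at z≈145 and confirms a height bias of about 28 mm. I'll descend another 28 mm and look again.

```bash
python3 -m creep '[{"tx":0,"ty":0.03,"tz":0,"turn":0,"fingers":56},{"tx":0,"ty":0.06,"tz":0,"turn":0,"fingers":56},{"tx":0,"ty":0.09,"tz":0,"turn":0,"fingers":56},{"tx":0,"ty":0.12,"tz":0,"turn":0,"fingers":56},{"tx":0,"ty":0.14,"tz":0,"turn":0,"fingers":56},{"tx":0,"ty":0.14,"tz":0,"turn":0,"fingers":56}]'
python3 - <<'E'
from h import *
from cell import optics
c=optics.camera("side");a,b,e,g=(210,170,310,270);np.savez("side4.npz",**c)
cv2.imwrite("pics/side4.png",cv2.resize(c["frame"][b:g,a:e,::-1],None,fx=6,fy=6,interpolation=cv2.INTER_NEAREST))
go([490.2,91,88.5],YAW)
def z(p):return ((p-np.array([210,170]))*6).round(0)
d=np.array([np.cos(YAW),np.sin(YAW),0])
for s in(28,-28):
    for h in (108,117,124): print(s,h,z(proj(c,np.array([491.5,99,h])+s*d)[0]))
E
```

```text
clock: 5.15
eef_pos: [490.3, 91.0, 88.0]
eef_rot: [-1.57, -0.001, -1.706]
wrist_force: [0.1, 0.7, 0.7]
finger_gap: 55.9
t 5.2 pos [490.4952599   90.99211478  88.42084654] rot [-1.56960172e+00 -7.29553763e-04 -1.70601123e+00] j [ 1.10594059e-01  2.81311964e-01  1.76353274e+00 -1.12261644e-03
  1.09576704e+00  2.46321479e-01] F [ 0.58470744 -0.32325905 -0.53937249] gap 56.092039487437596
tx,ty,tz [ 0.0002 -0.0004 -0.0015]
turn 1.559351484325919e-05
28 108 [288. 299.]
28 117 [288. 287.]
28 124 [288. 278.]
-28 108 [405. 348.]
-28 117 [406. 336.]
-28 124 [406. 327.]
```

View pics/side4.png

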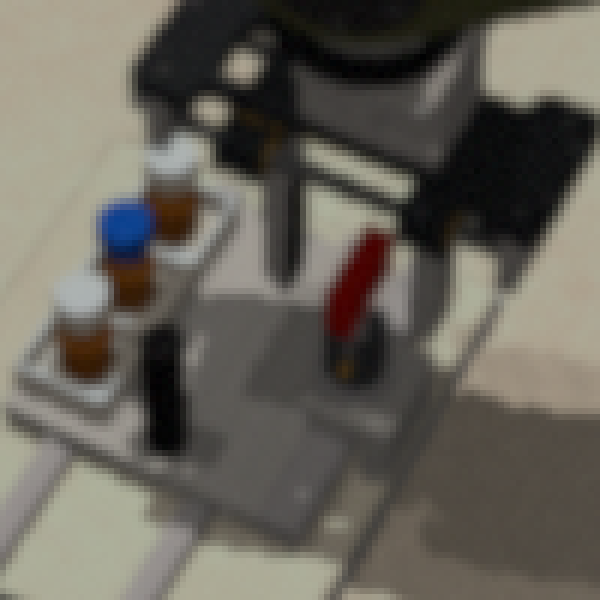

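The tips are now at about (287,287) and (425,338), z≈117, on either side of the bar. I'll close.

```bash
python3 -m creep '[{"tx":0,"ty":0,"tz":0,"turn":0,"fingers":30},{"tx":0,"ty":0,"tz":0,"turn":0,"fingers":15},{"tx":0,"ty":0,"tz":0,"turn":0,"fingers":8},{"tx":0,"ty":0,"tz":0,"turn":0,"fingers":8},{"tx":0,"ty":0,"tz":0,"turn":0,"fingers":8},{"tx":0,"ty":0,"tz":0,"turn":0,"fingers":8},{"tx":0,"ty":0,"tz":0,"turn":0,"fingers":8},{"tx":0,"ty":0,"tz":0,"turn":0,"fingers":8}]' 30
python3 -c "
from h import *
go([490.2,91,88.5],YAW)"
```

```text
clock: 6.0
eef_pos: [490.4, 91.0, 88.4]
eef_rot: [-1.57, -0.001, -1.706]
wrist_force: [-0.6, 1.2, 2.2]
finger_gap: 13.6
t 6.0 pos [490.42816921  91.02781601  88.44853033] rot [-1.56978052e+00 -6.55811951e-04 -1.70609629e+00] j [ 1.10611035e-01  2.81243291e-01  1.76354957e+00 -9.93249997e-04
  1.09597439e+00  2.46364397e-01] F [-0.61936208  1.15081194  2.17407265] gap 13.557470335210704
tx,ty,tz [ 0.0003 -0.0003 -0.0011]
turn -1.1549026259058581e-05
```

```bash
python3 -m creep '[{"tx":0,"ty":-0.01,"tz":0,"turn":0,"fingers":8},{"tx":0,"ty":-0.02,"tz":0,"turn":0,"fingers":8},{"tx":0,"ty":-0.03,"tz":0,"turn":0,"fingers":8},{"tx":0,"ty":-0.03,"tz":0,"turn":0,"fingers":8}]'
python3 -m creep '[{"tx":0,"ty":-0.01,"tz":0,"turn":0,"fingers":8},{"tx":0,"ty":-0.02,"tz":0,"turn":0,"fingers":8},{"tx":0,"ty":-0.02,"tz":0,"turn":0,"fingers":8},{"tx":0,"ty":-0.02,"tz":0,"turn":0,"fingers":8}]'
python3 -m creep '[{"tx":0,"ty":-0.0025,"tz":0,"turn":0,"fingers":8},{"tx":0,"ty":-0.0025,"tz":0,"turn":0,"fingers":8}]'
```

```text
clock: 6.4
eef_pos: [490.3, 91.0, 94.5]
eef_rot: [-1.57, -0.001, -1.706]
wrist_force: [1.3, 0.3, -5.0]
finger_gap: 13.7
clock: 6.8
eef_pos: [490.3, 91.0, 98.5]
eef_rot: [-1.57, -0.001, -1.706]
wrist_force: [0.8, 1.0, -6.2]
finger_gap: 14.2
clock: 7.0
eef_pos: [490.3, 91.0, 99.0]
eef_rot: [-1.57, -0.001, -1.706]
wrist_force: [0.8, 0.5, -6.4]
finger_gap: 14.2
```

```bash
python3 -m creep '[{"tx":0,"ty":-0.0025,"tz":0,"turn":0,"fingers":8},{"tx":0,"ty":-0.0025,"tz":0,"turn":0,"fingers":8}]'
python3 -m creep '[{"tx":0,"ty":-0.0025,"tz":0,"turn":0,"fingers":8},{"tx":0,"ty":-0.0025,"tz":0,"turn":0,"fingers":8}]'
```

```text
clock: 7.2
eef_pos: [490.2, 91.0, 99.5]
eef_rot: [-1.57, -0.001, -1.706]
wrist_force: [0.8, -0.4, -6.4]
finger_gap: 13.9
clock: 7.4
eef_pos: [490.3, 91.0, 100.1]
eef_rot: [-1.57, -0.001, -1.706]
wrist_force: [0.4, 0.1, -6.7]
finger_gap: 14.0
```

Run:
```python
from h import *
from cell import optics
c=optics.camera("side");a,b,e,g=(210,170,310,270)
cv2.imwrite("pics/side5.png",cv2.resize(c["frame"][b:g,a:e,::-1],None,fx=6,fy=6,interpolation=cv2.INTER_NEAREST))
```

```text
(no output)
```

View pics/side5.png

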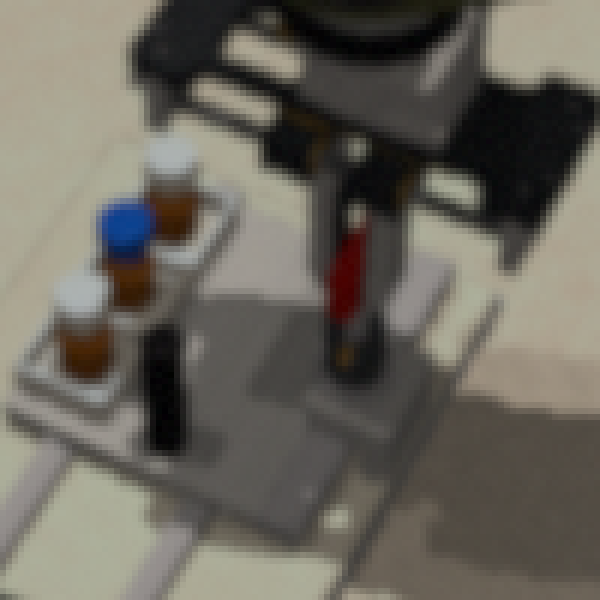

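The knob is between the fingers and has risen: the front end of the red bar moved from row ~335 to ~318. I continue in 0.5 mm steps.

```bash
python3 -m creep '[{"tx":0,"ty":-0.0025,"tz":0,"turn":0,"fingers":8},{"tx":0,"ty":-0.0025,"tz":0,"turn":0,"fingers":8}]' | grep -E "pos|wrist"
python3 -m creep '[{"tx":0,"ty":-0.0025,"tz":0,"turn":0,"fingers":8},{"tx":0,"ty":-0.0025,"tz":0,"turn":0,"fingers":8}]'| grep -E "pos|wrist"
```

```text
eef_pos: [490.2, 91.0, 100.6]
wrist_force: [0.4, -0.9, -6.2]
eef_pos: [490.3, 91.0, 101.2]
wrist_force: [0.5, 0.7, -6.2]
```

```bash
python3 -m creep '[{"tx":0,"ty":-0.0025,"tz":0,"turn":0,"fingers":8},{"tx":0,"ty":-0.0025,"tz":0,"turn":0,"fingers":8}]' | grep -E "pos|wrist"
```

```text
eef_pos: [490.3, 91.0, 101.7]
wrist_force: [-0.2, 1.0, -6.8]
```

```bash
python3 -m creep '[{"tx":0,"ty":-0.0025,"tz":0,"turn":0,"fingers":8},{"tx":0,"ty":-0.0025,"tz":0,"turn":0,"fingers":8}]' | grep -E "pos|wrist"
python3 -m creep '[{"tx":0,"ty":-0.0025,"tz":0,"turn":0,"fingers":8},{"tx":0,"ty":-0.0025,"tz":0,"turn":0,"fingers":8}]'| grep -E "pos|wrist"
```

```text
eef_pos: [490.2, 91.0, 102.2]
wrist_force: [0.4, -0.9, -7.2]
eef_pos: [490.3, 91.0, 102.8]
wrist_force: [0.5, 0.1, -6.8]
```

```bash
python3 -m creep '[{"tx":0,"ty":-0.0025,"tz":0,"turn":0,"fingers":8},{"tx":0,"ty":-0.0025,"tz":0,"turn":0,"fingers":8}]' | grep -E "pos|wrist"
python3 -m creep '[{"tx":0,"ty":-0.0025,"tz":0,"turn":0,"fingers":8},{"tx":0,"ty":-0.0025,"tz":0,"turn":0,"fingers":8}]'| grep -E "pos|wrist"
```

```text
eef_pos: [490.3, 91.0, 103.4]
wrist_force: [0.6, 0.9, -7.6]
eef_pos: [490.3, 91.0, 103.9]
wrist_force: [0.4, 1.2, -6.6]
```

```bash
python3 -m creep '[{"tx":0,"ty":-0.0025,"tz":0,"turn":0,"fingers":8},{"tx":0,"ty":-0.0025,"tz":0,"turn":0,"fingers":8}]' | grep -E "pos|wrist"
python3 -m creep '[{"tx":0,"ty":-0.0025,"tz":0,"turn":0,"fingers":8},{"tx":0,"ty":-0.0025,"tz":0,"turn":0,"fingers":8}]'| grep -E "pos|wrist"
```

```text
eef_pos: [490.3, 91.0, 104.5]
wrist_force: [0.5, -0.0, -6.9]
eef_pos: [490.3, 91.0, 105.0]
wrist_force: [0.4, 0.4, -7.4]
```

```bash
python3 -m creep '[{"tx":0,"ty":-0.0025,"tz":0,"turn":0,"fingers":8},{"tx":0,"ty":-0.0025,"tz":0,"turn":0,"fingers":8}]' | grep -E "pos|wrist"
python3 -m creep '[{"tx":0,"ty":-0.0025,"tz":0,"turn":0,"fingers":8},{"tx":0,"ty":-0.0025,"tz":0,"turn":0,"fingers":8}]'| grep -E "pos|wrist"
```

```text
eef_pos: [490.3, 91.0, 105.6]
wrist_force: [0.6, 0.6, -6.3]
eef_pos: [490.3, 91.0, 106.1]
wrist_force: [1.1, 0.7, -6.9]
```

```bash
python3 -m creep '[{"tx":0,"ty":-0.0025,"tz":0,"turn":0,"fingers":8},{"tx":0,"ty":-0.0025,"tz":0,"turn":0,"fingers":8}]' | grep -E "pos|wrist"
python3 -m creep '[{"tx":0,"ty":-0.0025,"tz":0,"turn":0,"fingers":8},{"tx":0,"ty":-0.0025,"tz":0,"turn":0,"fingers":8}]'| grep -E "pos|wrist"
python3 - <<'E'
from h import *
from cell import optics
c=optics.camera("side");a,b,e,g=(210,170,310,270)
cv2.imwrite("pics/side6.png",cv2.resize(c["frame"][b:g,a:e,::-1],None,fx=6,fy=6,interpolation=cv2.INTER_NEAREST))
E
```

```text
eef_pos: [490.3, 91.0, 106.7]
wrist_force: [1.9, -0.3, -7.3]
eef_pos: [490.3, 91.0, 107.2]
wrist_force: [0.6, 0.8, -7.1]
```

View pics/side6.png

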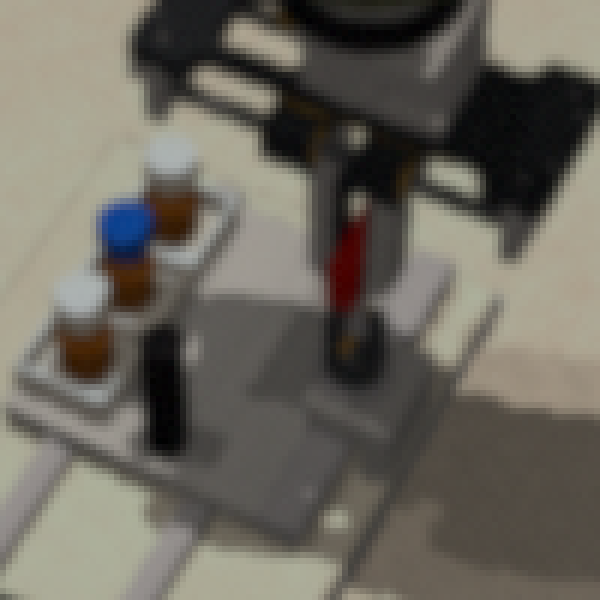

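The knob is still rising with the fingers (bar front end now at row ~308). I carry on.

```bash
python3 -m creep '[{"tx":0,"ty":-0.0025,"tz":0,"turn":0,"fingers":8},{"tx":0,"ty":-0.0025,"tz":0,"turn":0,"fingers":8}]' | grep -E "pos|wrist"
python3 -m creep '[{"tx":0,"ty":-0.0025,"tz":0,"turn":0,"fingers":8},{"tx":0,"ty":-0.0025,"tz":0,"turn":0,"fingers":8}]'| grep -E "pos|wrist"
```

```text
eef_pos: [490.3, 91.0, 107.8]
wrist_force: [1.6, 0.2, -7.0]
eef_pos: [490.3, 91.0, 108.3]
wrist_force: [0.4, -0.1, -6.8]
```

```bash
python3 -m creep '[{"tx":0,"ty":-0.0025,"tz":0,"turn":0,"fingers":8},{"tx":0,"ty":-0.0025,"tz":0,"turn":0,"fingers":8}]' | grep -E "pos|wrist"
python3 -m creep '[{"tx":0,"ty":-0.0025,"tz":0,"turn":0,"fingers":8},{"tx":0,"ty":-0.0025,"tz":0,"turn":0,"fingers":8}]'| grep -E "pos|wrist"
```

```text
eef_pos: [490.3, 91.0, 108.9]
wrist_force: [0.7, -0.5, -7.9]
eef_pos: [490.3, 91.0, 109.4]
wrist_force: [0.2, -1.4, -7.0]
```

```bash
python3 -m creep '[{"tx":0,"ty":-0.0025,"tz":0,"turn":0,"fingers":8},{"tx":0,"ty":-0.0025,"tz":0,"turn":0,"fingers":8}]' | grep -E "pos|wrist"
python3 -m creep '[{"tx":0,"ty":-0.0025,"tz":0,"turn":0,"fingers":8},{"tx":0,"ty":-0.0025,"tz":0,"turn":0,"fingers":8}]'| grep -E "pos|wrist"
```

```text
eef_pos: [490.3, 91.0, 110.0]
wrist_force: [0.7, -0.8, -7.6]
eef_pos: [490.3, 91.0, 110.5]
wrist_force: [-0.0, -0.5, -8.4]
```

```bash
python3 -m creep '[{"tx":0,"ty":-0.0025,"tz":0,"turn":0,"fingers":8},{"tx":0,"ty":-0.0025,"tz":0,"turn":0,"fingers":8}]' | grep -E "pos|wrist"
python3 -m creep '[{"tx":0,"ty":-0.0025,"tz":0,"turn":0,"fingers":8},{"tx":0,"ty":-0.0025,"tz":0,"turn":0,"fingers":8}]'| grep -E "pos|wrist"
```

```text
eef_pos: [490.3, 91.0, 111.1]
wrist_force: [-0.2, 0.1, -7.8]
eef_pos: [490.3, 91.0, 111.7]
wrist_force: [0.3, -0.7, -8.7]
```

```bash
python3 -m creep '[{"tx":0,"ty":-0.0025,"tz":0,"turn":0,"fingers":8},{"tx":0,"ty":-0.0025,"tz":0,"turn":0,"fingers":8}]' | grep -E "pos|wrist"
python3 -m creep '[{"tx":0,"ty":-0.0025,"tz":0,"turn":0,"fingers":8},{"tx":0,"ty":-0.0025,"tz":0,"turn":0,"fingers":8}]'| grep -E "pos|wrist"
```

```text
eef_pos: [490.3, 91.0, 112.2]
wrist_force: [-0.0, 0.7, -8.5]
eef_pos: [490.3, 91.0, 112.7]
wrist_force: [0.2, -0.3, -8.6]
```

```bash
python3 -m creep '[{"tx":0,"ty":-0.0025,"tz":0,"turn":0,"fingers":8},{"tx":0,"ty":-0.0025,"tz":0,"turn":0,"fingers":8}]' | grep -E "pos|wrist"
python3 -m creep '[{"tx":0,"ty":-0.0025,"tz":0,"turn":0,"fingers":8},{"tx":0,"ty":-0.0025,"tz":0,"turn":0,"fingers":8}]'| grep -E "pos|wrist"
```

```text
eef_pos: [490.3, 91.0, 113.3]
wrist_force: [0.6, 0.3, -9.0]
eef_pos: [490.3, 91.0, 113.9]
wrist_force: [0.2, -0.6, -8.0]
```

```bash
python3 -m creep '[{"tx":0,"ty":-0.0025,"tz":0,"turn":0,"fingers":8},{"tx":0,"ty":-0.0025,"tz":0,"turn":0,"fingers":8}]' | grep -E "pos|wrist"
python3 -m creep '[{"tx":0,"ty":-0.0025,"tz":0,"turn":0,"fingers":8},{"tx":0,"ty":-0.0025,"tz":0,"turn":0,"fingers":8}]'| grep -E "pos|wrist"
python3 - <<'E'
from h import *
from cell import optics
c=optics.camera("side");a,b,e,g=(210,170,310,270)
cv2.imwrite("pics/side7.png",cv2.resize(c["frame"][b:g,a:e,::-1],None,fx=6,fy=6,interpolation=cv2.INTER_NEAREST))
E
```

```text
eef_pos: [490.3, 91.0, 114.4]
wrist_force: [0.9, 0.0, -9.8]
eef_pos: [490.2, 91.0, 114.6]
wrist_force: [1.1, -0.1, -13.1]
```

View pics/side7.png

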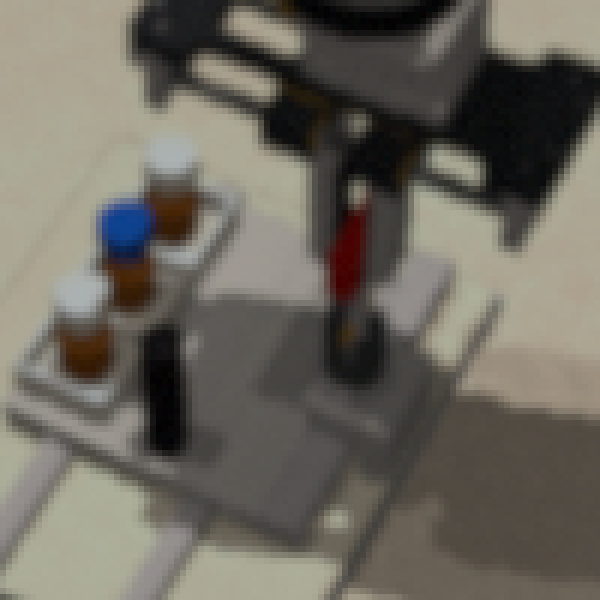

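The soft stop shows as a force step from about 8.7 N to 13.1 N at a lift of about 26 mm. I'll back off 0.5 mm and twist clockwise, in two calls.

```bash
python3 -m creep '[{"tx":0,"ty":0.0025,"tz":0,"turn":0,"fingers":8},{"tx":0,"ty":0.0025,"tz":0,"turn":0.02,"fingers":8},{"tx":0,"ty":0.0025,"tz":0,"turn":0.04,"fingers":8},{"tx":0,"ty":0.0025,"tz":0,"turn":0.06,"fingers":8},{"tx":0,"ty":0.0025,"tz":0,"turn":0.06,"fingers":8}]'; python3 -c "
from h import *
from cell import monitor
print(monitor.read_state()['moment'])"
```

```text
clock: 13.45
eef_pos: [490.4, 91.0, 114.3]
eef_rot: [-1.569, -0.001, -1.896]
wrist_force: [2.0, -0.8, -9.5]
finger_gap: 14.0
[-0.22209057 -0.50896802 -0.01543038]
```

```bash
python3 -m creep '[{"tx":0,"ty":0,"tz":0,"turn":0.03,"fingers":8},{"tx":0,"ty":0,"tz":0,"turn":0.06,"fingers":8},{"tx":0,"ty":0,"tz":0,"turn":0.09,"fingers":8},{"tx":0,"ty":0,"tz":0,"turn":0.12,"fingers":8},{"tx":0,"ty":0,"tz":0,"turn":0.15,"fingers":8},{"tx":0,"ty":0,"tz":0,"turn":0.18,"fingers":8},{"tx":0,"ty":0,"tz":0,"turn":0.21,"fingers":8},{"tx":0,"ty":0,"tz":0,"turn":0.24,"fingers":8},{"tx":0,"ty":0,"tz":0,"turn":0.26,"fingers":8},{"tx":0,"ty":0,"tz":0,"turn":0.278,"fingers":8},{"tx":0,"ty":0,"tz":0,"turn":0.278,"fingers":8}]'
python3 - <<'E'
from h import *
from cell import monitor,optics
print(monitor.read_state()['moment'])
c=optics.camera("side");a,b,e,g=(210,170,310,270)
cv2.imwrite("pics/side8.png",cv2.resize(c["frame"][b:g,a:e,::-1],None,fx=6,fy=6,interpolation=cv2.INTER_NEAREST))
E
```

```text
clock: 14.55
eef_pos: [491.1, 90.3, 114.5]
eef_rot: [-1.568, 0.002, -2.769]
wrist_force: [4.0, -5.0, -11.1]
finger_gap: 13.4
[-1.27148611 -1.11228236 -0.02523189]
```

View pics/side8.png

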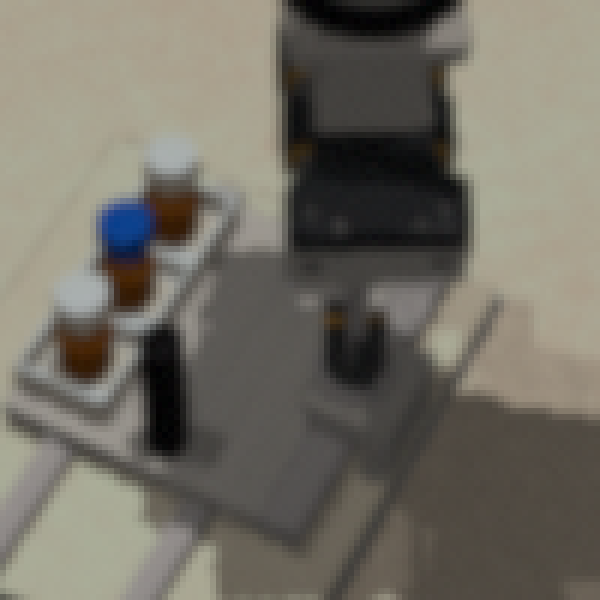

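The gripper has turned 1.06 rad, with little moment about the vertical. I'll lower it into the notch, then check the force.

```bash
python3 -m creep '[{"tx":0,"ty":0.005,"tz":0,"turn":0,"fingers":8},{"tx":0,"ty":0.01,"tz":0,"turn":0,"fingers":8},{"tx":0,"ty":0.015,"tz":0,"turn":0,"fingers":8},{"tx":0,"ty":0.015,"tz":0,"turn":0,"fingers":8}]'
python3 -m creep '[{"tx":0,"ty":0.0025,"tz":0,"turn":0,"fingers":8},{"tx":0,"ty":0.0025,"tz":0,"turn":0,"fingers":8}]'
```

```text
clock: 15.0
eef_pos: [491.3, 90.1, 111.5]
eef_rot: [-1.567, 0.002, -2.767]
wrist_force: [4.7, -3.1, -8.9]
finger_gap: 13.7
clock: 15.2
eef_pos: [491.4, 90.1, 111.0]
eef_rot: [-1.567, 0.002, -2.767]
wrist_force: [3.0, -3.3, -8.8]
finger_gap: 14.0
```

```bash
python3 -m creep '[{"tx":0,"ty":0.0025,"tz":0,"turn":0,"fingers":8},{"tx":0,"ty":0.0025,"tz":0,"turn":0,"fingers":8}]'
python3 -m creep '[{"tx":0,"ty":0.0015,"tz":0,"turn":0,"fingers":8},{"tx":0,"ty":0.0015,"tz":0,"turn":0,"fingers":8}]'
```

```text
clock: 15.4
eef_pos: [491.4, 90.1, 110.5]
eef_rot: [-1.567, 0.002, -2.766]
wrist_force: [2.9, -2.6, -7.3]
finger_gap: 13.7
clock: 15.6
eef_pos: [491.4, 90.1, 110.2]
eef_rot: [-1.567, 0.002, -2.766]
wrist_force: [3.5, -2.9, -8.2]
finger_gap: 14.0
```

```bash
python3 -m creep '[{"tx":0,"ty":0.0025,"tz":0,"turn":0,"fingers":8},{"tx":0,"ty":0.0025,"tz":0,"turn":0,"fingers":8}]'; python3 -m creep '[{"tx":0,"ty":0.0025,"tz":0,"turn":0,"fingers":8},{"tx":0,"ty":0.0025,"tz":0,"turn":0,"fingers":8}]'
```

```text
clock: 15.8
eef_pos: [491.5, 90.1, 109.9]
eef_rot: [-1.567, 0.003, -2.766]
wrist_force: [2.2, -2.6, -3.8]
finger_gap: 14.1
clock: 16.0
eef_pos: [491.6, 90.1, 109.8]
eef_rot: [-1.567, 0.003, -2.766]
wrist_force: [0.6, -2.9, 1.3]
finger_gap: 13.8
```

The force went to zero at 109.9, so the pin sits on the notch floor. I'll release.

```bash
python3 -m creep '[{"tx":0,"ty":0,"tz":0,"turn":0,"fingers":18},{"tx":0,"ty":0,"tz":0,"turn":0,"fingers":25},{"tx":0,"ty":0,"tz":0,"turn":0,"fingers":35},{"tx":0,"ty":0,"tz":0,"turn":0,"fingers":45},{"tx":0,"ty":0,"tz":0,"turn":0,"fingers":45},{"tx":0,"ty":-0.1,"tz":0,"turn":0,"fingers":45},{"tx":0,"ty":-0.2,"tz":0,"turn":0,"fingers":45},{"tx":0,"ty":-0.3,"tz":0,"turn":0,"fingers":45},{"tx":0,"ty":-0.35,"tz":0,"turn":0,"fingers":45},{"tx":0,"ty":-0.35,"tz":0,"turn":0,"fingers":45}]' 20
python3 - <<'E'
from h import *
from cell import optics
c=optics.camera("side");a,b,e,g=(210,170,310,270);np.savez("side9.npz",**c)
cv2.imwrite("pics/side9.png",cv2.resize(c["frame"][b:g,a:e,::-1],None,fx=6,fy=6,interpolation=cv2.INTER_NEAREST))
m=red(c);m[:170]=0;m[270:]=0;m[:,:210]=0;m[:,310:]=0
if m.sum(): 
  P=cloud(c,m);print(len(P),np.median(P,0),P.min(0),P.max(0))
go([560.2,142,155])
E
```

```text
clock: 17.0
eef_pos: [491.7, 90.4, 180.8]
eef_rot: [-1.567, 0.005, -2.766]
wrist_force: [0.8, -0.2, -0.5]
finger_gap: 44.8
27 [491.7450798   90.85565876 165.25374232] [471.4902947   81.34427757 158.50132768] [507.64887953  99.90389103 167.68505746]
t 17.05 pos [491.29473345  90.318746   179.63097996] rot [-1.56690429  0.003289   -2.7664589 ] j [ 0.11021443  0.18192695  1.65971813 -0.00300816  1.29575544  1.30669431] F [ 1.03626409 -1.08566452 -0.74148569] gap 45.32658876609039
tx,ty,tz [-0.4148  0.1241 -0.1147]
```

View pics/side9.png

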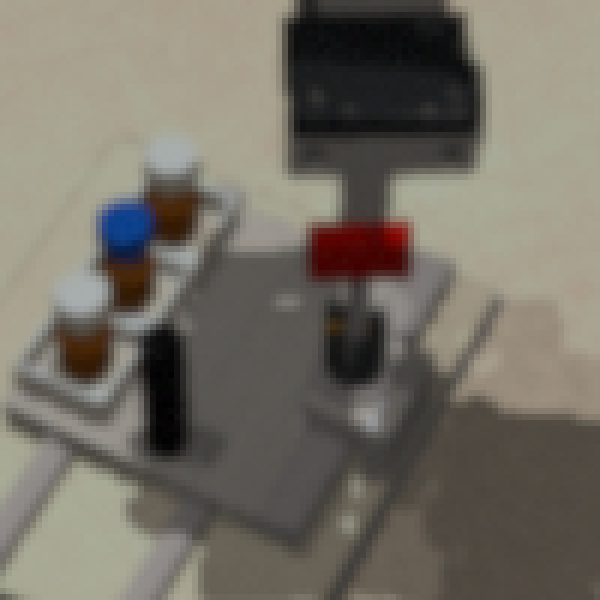

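The knob is parked: the bar at (310–410, 225–275) is turned, its top is at about 166 mm, and nothing touches it. Next I move above the post.

```bash
python3 -m creep '[{"tx":-0.2,"ty":0,"tz":-0.06,"turn":0.04,"fingers":45},{"tx":-0.4148,"ty":0,"tz":-0.1147,"turn":0.08,"fingers":45},{"tx":-0.4148,"ty":0,"tz":-0.1147,"turn":0.12,"fingers":45},{"tx":-0.4148,"ty":0,"tz":-0.1147,"turn":0.162,"fingers":45},{"tx":-0.4148,"ty":0.1,"tz":-0.1147,"turn":0.162,"fingers":45},{"tx":-0.4148,"ty":0.1,"tz":-0.1147,"turn":0.162,"fingers":45}]'
python3 - <<'E'
from h import *
from cell import optics
c=optics.camera("side");a,b,e,g=(190,160,290,260)
cv2.imwrite("pics/side10.png",cv2.resize(c["frame"][b:g,a:e,::-1],None,fx=6,fy=6,interpolation=cv2.INTER_NEAREST))
go([560.2,142,65],YAW-np.pi/2)
E
```

```text
clock: 17.65
eef_pos: [558.7, 141.8, 156.3]
eef_rot: [-1.567, -0.001, 3.008]
wrist_force: [0.0, -0.0, -0.6]
finger_gap: 45.1
t 17.7 pos [559.25147593 141.8313509  157.90754738] rot [-1.56784630e+00  1.15566923e-03  3.00827488e+00] j [ 0.18654002  0.37478116  1.46514403 -0.00328207  1.30149937  1.89152877] F [-0.70529297  0.53030768 -0.07690291] gap 45.08138871909617
tx,ty,tz [-0.0041  0.4645 -0.0028]
turn 0.00061810555331876
```

View pics/side10.png

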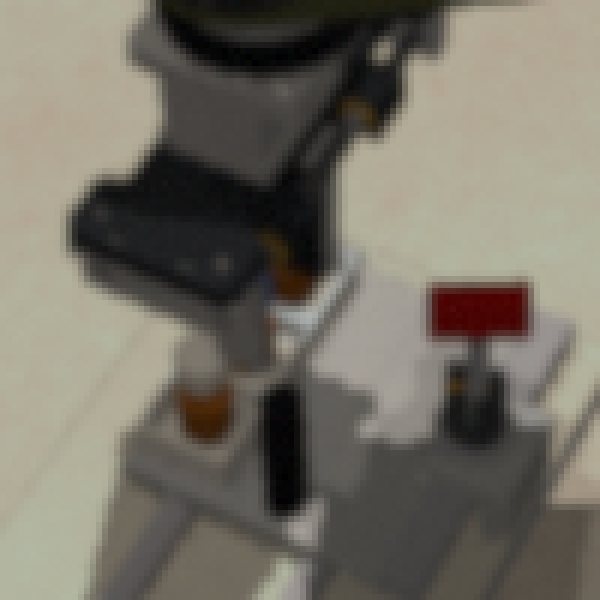

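The front finger is at about (250,340) above the post, whose top is near (283,388), and it lies off the vial line. I'll go down in two stages.

```bash
python3 -m creep '[{"tx":-0.0041,"ty":0.1,"tz":-0.0028,"turn":0.0006,"fingers":45},{"tx":-0.0041,"ty":0.2,"tz":-0.0028,"turn":0.0006,"fingers":45},{"tx":-0.0041,"ty":0.26,"tz":-0.0028,"turn":0.0006,"fingers":45},{"tx":-0.0041,"ty":0.29,"tz":-0.0028,"turn":0.0006,"fingers":45},{"tx":-0.0041,"ty":0.29,"tz":-0.0028,"turn":0.0006,"fingers":45}]'
python3 - <<'E'
from h import *
from cell import optics
c=optics.camera("side");a,b,e,g=(190,160,290,260)
cv2.imwrite("pics/side11.png",cv2.resize(c["frame"][b:g,a:e,::-1],None,fx=6,fy=6,interpolation=cv2.INTER_NEAREST))
go([560.2,142,65],YAW-np.pi/2)
E
```

```text
clock: 18.2
eef_pos: [560.1, 142.1, 99.7]
eef_rot: [-1.568, 0.001, 3.007]
wrist_force: [-0.2, -0.9, -0.6]
finger_gap: 44.7
t 18.25 pos [560.41435397 142.17159299 100.43961671] rot [-1.56800573e+00  1.61760248e-03  3.00658871e+00] j [ 0.18674315  0.43217119  1.5245182  -0.00341057  1.18425316  1.89383039] F [ 0.81057096 -0.82285857 -0.18880569] gap 44.75502125701806
tx,ty,tz [0.0012 0.1772 0.0005]
turn 8.103003038138426e-05
```

View pics/side11.png

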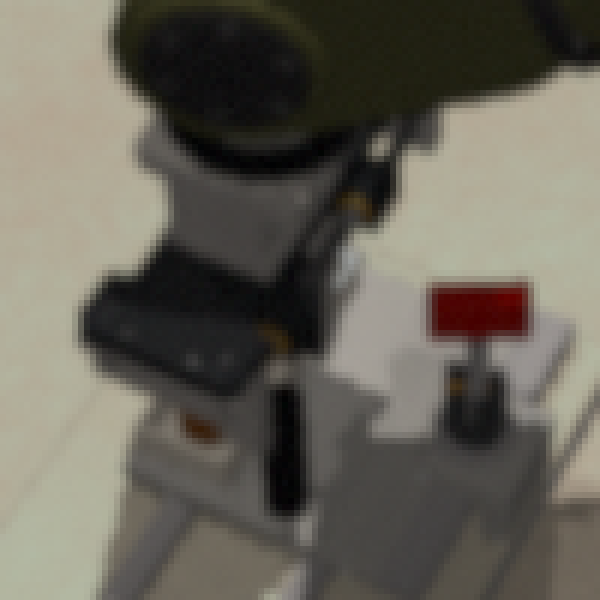

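Run:
```python
from h import *
im=cv2.imread("pics/side11.png")[::6,::6][40:100,10:70]
im=cv2.convertScaleAbs(im,alpha=1.8)
cv2.imwrite("pics/side11z.png",cv2.resize(im,None,fx=10,fy=10,interpolation=cv2.INTER_CUBIC))
c=load("side9");d=np.array([-np.sin(YAW),np.cos(YAW),0]);
for s in(22,-22,0):
  for h in(100,128,200): print(s,h,(proj(c,np.array([560.3,142.1,h])+s*d)[0]-[190,160]-np.array([10,40]))*10)
```

```text
22 100 [327.27217462 379.04229125]
22 128 [323.2319786  317.45175678]
22 200 [312.07125324 147.56379692]
-22 100 [409.24676782 251.39797433]
-22 128 [406.84448754 188.77794703]
-22 200 [400.21611638  16.3078385 ]
0 100 [368.71721185 314.50717349]
0 128 [365.51365762 252.38344908]
0 200 [356.66965537  81.15416817]
```

View pics/side11z.png

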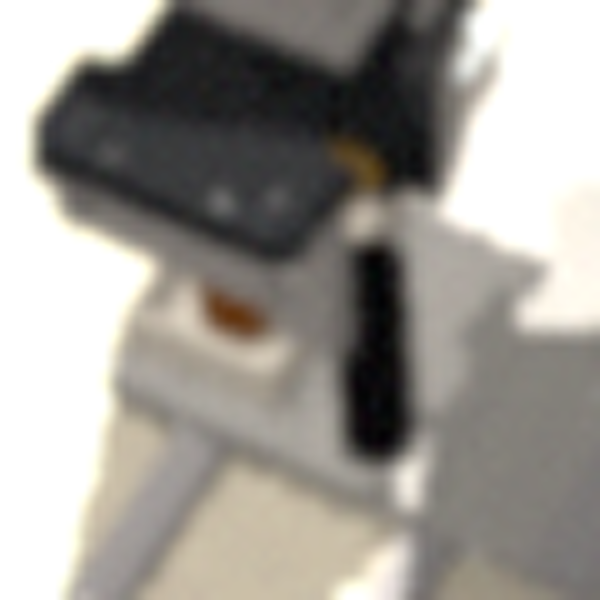

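The front finger's tip is at about (320,325) in the zoom and the post top at (375,245), both near their predicted positions. I go down and close.

```bash
python3 -m creep '[{"tx":0.001,"ty":0.08,"tz":0,"turn":0,"fingers":45},{"tx":0.001,"ty":0.14,"tz":0,"turn":0,"fingers":45},{"tx":0.001,"ty":0.177,"tz":0,"turn":0,"fingers":45},{"tx":0.001,"ty":0.177,"tz":0,"turn":0,"fingers":38},{"tx":0.001,"ty":0.177,"tz":0,"turn":0,"fingers":31},{"tx":0.001,"ty":0.177,"tz":0,"turn":0,"fingers":26},{"tx":0.001,"ty":0.177,"tz":0,"turn":0,"fingers":23},{"tx":0.001,"ty":0.177,"tz":0,"turn":0,"fingers":20},{"tx":0.001,"ty":0.177,"tz":0,"turn":0,"fingers":15},{"tx":0.001,"ty":0.177,"tz":0,"turn":0,"fingers":15},{"tx":0.001,"ty":0.177,"tz":0,"turn":0,"fingers":15},{"tx":0.001,"ty":0.177,"tz":0,"turn":0,"fingers":15}]' 15
python3 - <<'E'
from h import *
from cell import optics
c=optics.camera("side");a,b,e,g=(190,160,290,260)
cv2.imwrite("pics/side12.png",cv2.resize(c["frame"][b:g,a:e,::-1],None,fx=6,fy=6,interpolation=cv2.INTER_NEAREST))
go([560.2,142,65],YAW-np.pi/2)
E
```

```text
clock: 19.45
eef_pos: [560.5, 142.1, 65.4]
eef_rot: [-1.568, 0.002, 3.007]
wrist_force: [-0.1, -2.2, 5.3]
finger_gap: 19.3
t 19.5 pos [560.50764932 142.09629713  65.39570205] rot [-1.56818831e+00  2.26575035e-03  3.00652585e+00] j [ 0.18660137  0.47247217  1.55462675 -0.00355652  1.11317122  1.89403668] F [-1.25178044 -0.82008395  5.78277679] gap 19.35129893508147
tx,ty,tz [0.0015 0.002  0.0007]
turn 6.0577105318961464e-05
```

View pics/side12.png

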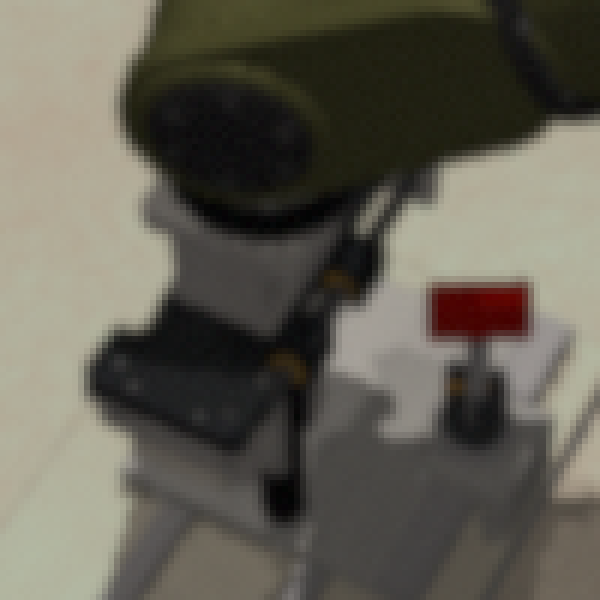

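Run:
```python
from h import *
from cell import monitor
c=load("side9");d=np.array([-np.sin(YAW),np.cos(YAW),0]);e=np.array([np.cos(YAW),np.sin(YAW),0])
for s in(10,18):
  for h in(65,80,93): print(s,h,((proj(c,np.array([560.3,142.1,h])+s*d-8*e)[0]-[190,160])*6).round())
print("post foot",((proj(c,np.array([560.3,142.1,40])-10*e)[0]-[190,160])*6).round())
s=monitor.read_state();print(s["wrist_force"],s["moment"])
im=cv2.imread("pics/side12.png")[::6,::6][45:95,10:70]
im=cv2.convertScaleAbs(im,alpha=2.2)
cv2.imwrite("pics/side12z.png",cv2.resize(im,None,fx=12,fy=12,interpolation=cv2.INTER_CUBIC))
```

```text
10 65 [289. 498.]
10 80 [288. 479.]
10 93 [287. 462.]
18 65 [280. 512.]
18 80 [279. 493.]
18 93 [278. 477.]
post foot [305. 513.]
[-1.25178044 -0.82008395  5.78277679] [-0.26360428  0.23537268 -0.02873015]
```

View pics/side12z.png

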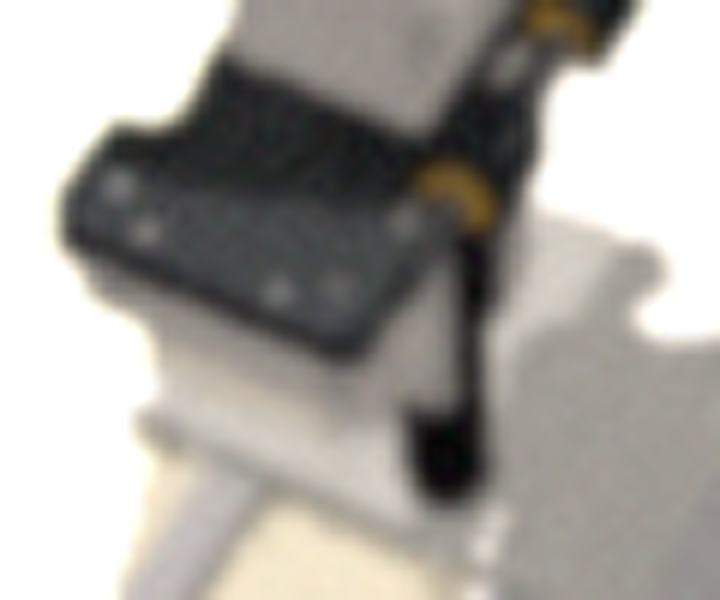

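The front fingertip is at about (275,475) in the crop, z≈93, and the gap of 19.3 mm matches a hold on the 20 mm post. I slide along deck +y (tool −z), gently.

```bash
python3 -m creep '[{"tx":0,"ty":0,"tz":-0.005,"turn":0,"fingers":15},{"tx":0,"ty":0,"tz":-0.015,"turn":0,"fingers":15},{"tx":0,"ty":0,"tz":-0.03,"turn":0,"fingers":15},{"tx":0,"ty":0,"tz":-0.05,"turn":0,"fingers":15},{"tx":0,"ty":0,"tz":-0.07,"turn":0,"fingers":15},{"tx":0,"ty":0,"tz":-0.09,"turn":0,"fingers":15},{"tx":0,"ty":0,"tz":-0.105,"turn":0,"fingers":15},{"tx":0,"ty":0,"tz":-0.115,"turn":0,"fingers":15},{"tx":0,"ty":0,"tz":-0.12,"turn":0,"fingers":15},{"tx":0,"ty":0,"tz":-0.12,"turn":0,"fingers":15}]'
```

```text
clock: 20.5
eef_pos: [563.9, 166.2, 65.4]
eef_rot: [-1.569, 0.003, 3.007]
wrist_force: [1.0, 0.4, 4.7]
finger_gap: 19.7
```

```bash
python3 -m creep '[{"tx":0,"ty":0,"tz":-0.005,"turn":0,"fingers":15},{"tx":0,"ty":0,"tz":-0.015,"turn":0,"fingers":15},{"tx":0,"ty":0,"tz":-0.03,"turn":0,"fingers":15},{"tx":0,"ty":0,"tz":-0.05,"turn":0,"fingers":15},{"tx":0,"ty":0,"tz":-0.075,"turn":0,"fingers":15},{"tx":0,"ty":0,"tz":-0.1,"turn":0,"fingers":15},{"tx":0,"ty":0,"tz":-0.125,"turn":0,"fingers":15},{"tx":0,"ty":0,"tz":-0.15,"turn":0,"fingers":15},{"tx":0,"ty":0,"tz":-0.175,"turn":0,"fingers":15},{"tx":0,"ty":0,"tz":-0.19,"turn":0,"fingers":15},{"tx":0,"ty":0,"tz":-0.205,"turn":0,"fingers":15},{"tx":0,"ty":0,"tz":-0.215,"turn":0,"fingers":15},{"tx":0,"ty":0,"tz":-0.22,"turn":0,"fingers":15},{"tx":0,"ty":0,"tz":-0.22,"turn":0,"fingers":15}]'
python3 - <<'E'
from h import *
from cell import optics
c=optics.camera("side");a,b,e,g=(170,185,290,285)
cv2.imwrite("pics/side13.png",cv2.resize(c["frame"][b:g,a:e,::-1],None,fx=6,fy=6,interpolation=cv2.INTER_CUBIC))
E
```

```text
clock: 21.9
eef_pos: [569.9, 210.0, 65.4]
eef_rot: [-1.569, 0.003, 3.007]
wrist_force: [3.5, 0.5, 4.8]
finger_gap: 19.6
```

View pics/side13.png

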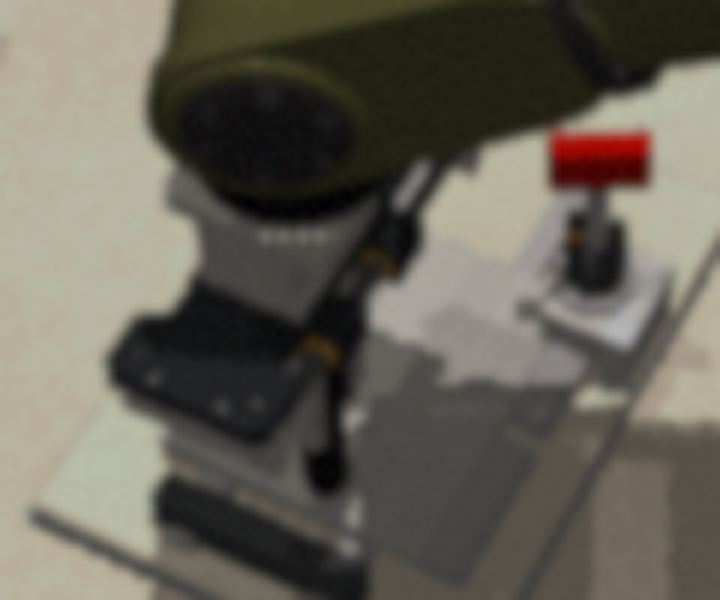

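The carriage moves with the post and its front edge is close to the end stop at (260,540). The last stretch goes slowly.

```bash
python3 -m creep '[{"tx":0,"ty":0,"tz":-0.005,"turn":0,"fingers":15},{"tx":0,"ty":0,"tz":-0.01,"turn":0,"fingers":15},{"tx":0,"ty":0,"tz":-0.015,"turn":0,"fingers":15},{"tx":0,"ty":0,"tz":-0.02,"turn":0,"fingers":15},{"tx":0,"ty":0,"tz":-0.025,"turn":0,"fingers":15},{"tx":0,"ty":0,"tz":-0.03,"turn":0,"fingers":15},{"tx":0,"ty":0,"tz":-0.035,"turn":0,"fingers":15},{"tx":0,"ty":0,"tz":-0.04,"turn":0,"fingers":15}]'
python3 -m creep '[{"tx":0,"ty":0,"tz":-0.0025,"turn":0,"fingers":15},{"tx":0,"ty":0,"tz":-0.005,"turn":0,"fingers":15}]'
```

```text
clock: 22.75
eef_pos: [571.0, 218.0, 65.4]
eef_rot: [-1.569, 0.003, 3.007]
wrist_force: [3.5, -1.8, 4.6]
finger_gap: 19.9
clock: 22.95
eef_pos: [571.2, 219.1, 65.4]
eef_rot: [-1.569, 0.003, 3.007]
wrist_force: [3.8, -1.7, 4.8]
finger_gap: 20.0
```

```bash
for i in 1; do python3 -m creep '[{"tx":0,"ty":0,"tz":-0.0025,"turn":0,"fingers":15},{"tx":0,"ty":0,"tz":-0.005,"turn":0,"fingers":15}]' | grep -E "pos|wrist"; done
python3 -m creep '[{"tx":0,"ty":0,"tz":-0.0025,"turn":0,"fingers":15},{"tx":0,"ty":0,"tz":-0.0025,"turn":0,"fingers":15}]' | grep -E "pos|wrist"
python3 -m creep '[{"tx":0,"ty":0,"tz":-0.0025,"turn":0,"fingers":15},{"tx":0,"ty":0,"tz":-0.0025,"turn":0,"fingers":15}]' | grep -E "pos|wrist"
```

```text
eef_pos: [571.3, 220.1, 65.4]
wrist_force: [4.3, -1.7, 4.5]
eef_pos: [571.4, 220.7, 65.4]
wrist_force: [4.0, -1.1, 4.4]
eef_pos: [571.5, 221.2, 65.4]
wrist_force: [3.0, -1.8, 3.7]
```

```bash
python3 -m creep '[{"tx":0,"ty":0,"tz":-0.0025,"turn":0,"fingers":15},{"tx":0,"ty":0,"tz":-0.0025,"turn":0,"fingers":15}]' | grep -E "pos|wrist"
python3 -m creep '[{"tx":0,"ty":0,"tz":-0.0025,"turn":0,"fingers":15},{"tx":0,"ty":0,"tz":-0.0025,"turn":0,"fingers":15}]' | grep -E "pos|wrist"
```

```text
eef_pos: [571.6, 221.8, 65.4]
wrist_force: [3.2, -1.6, 5.4]
eef_pos: [571.7, 222.3, 65.4]
wrist_force: [3.8, -1.3, 3.5]
```

```bash
python3 -m creep '[{"tx":0,"ty":0,"tz":-0.0025,"turn":0,"fingers":15},{"tx":0,"ty":0,"tz":-0.0025,"turn":0,"fingers":15}]' | grep -E "pos|wrist|gap"
python3 -m creep '[{"tx":0,"ty":0,"tz":-0.0025,"turn":0,"fingers":15},{"tx":0,"ty":0,"tz":-0.0025,"turn":0,"fingers":15}]' | grep -E "pos|wrist|gap"
```

```text
eef_pos: [571.7, 222.9, 65.4]
wrist_force: [3.5, -2.0, 4.3]
finger_gap: 19.7
eef_pos: [571.8, 222.9, 65.4]
wrist_force: [2.6, -5.4, 5.1]
finger_gap: 19.8
```

```bash
python3 -m creep '[{"tx":0,"ty":0,"tz":-0.0025,"turn":0,"fingers":15},{"tx":0,"ty":0,"tz":-0.0025,"turn":0,"fingers":15}]' | grep -E "pos|wrist|gap"
```

```text
eef_pos: [571.7, 222.9, 65.4]
wrist_force: [2.3, -4.9, 6.6]
finger_gap: 19.4
```

The motion has stopped at y=222.9 with about 5 N: the carriage is against the end stop. I release and rise straight up.

```bash
python3 -m creep '[{"tx":0,"ty":0,"tz":0,"turn":0,"fingers":22},{"tx":0,"ty":0,"tz":0,"turn":0,"fingers":28},{"tx":0,"ty":0,"tz":0,"turn":0,"fingers":36},{"tx":0,"ty":0,"tz":0,"turn":0,"fingers":44},{"tx":0,"ty":0,"tz":0,"turn":0,"fingers":44},{"tx":0,"ty":0,"tz":0,"turn":0,"fingers":44},{"tx":0,"ty":-0.1,"tz":0,"turn":0,"fingers":44},{"tx":0,"ty":-0.2,"tz":0,"turn":0,"fingers":44},{"tx":0,"ty":-0.4,"tz":0,"turn":0,"fingers":44},{"tx":0,"ty":-0.6,"tz":0,"turn":0,"fingers":44},{"tx":0,"ty":-0.8,"tz":0,"turn":0,"fingers":44},{"tx":0,"ty":-0.8,"tz":0,"turn":0,"fingers":44},{"tx":0,"ty":-0.8,"tz":0,"turn":0,"fingers":44},{"tx":0,"ty":-0.8,"tz":0,"turn":0,"fingers":44}]'
python3 - <<'E'
from h import *
from cell import optics
c=optics.camera("side");a,b,e,g=(165,175,295,305);np.savez("side14.npz",**c)
cv2.imwrite("pics/side14.png",cv2.resize(c["frame"][b:g,a:e,::-1],None,fx=4.6,fy=4.6,interpolation=cv2.INTER_CUBIC))
E
```

```text
clock: 25.95
eef_pos: [570.9, 223.3, 223.9]
eef_rot: [-1.567, 0.001, 3.006]
wrist_force: [0.7, 0.8, 0.4]
finger_gap: 44.0
```

View pics/side14.png

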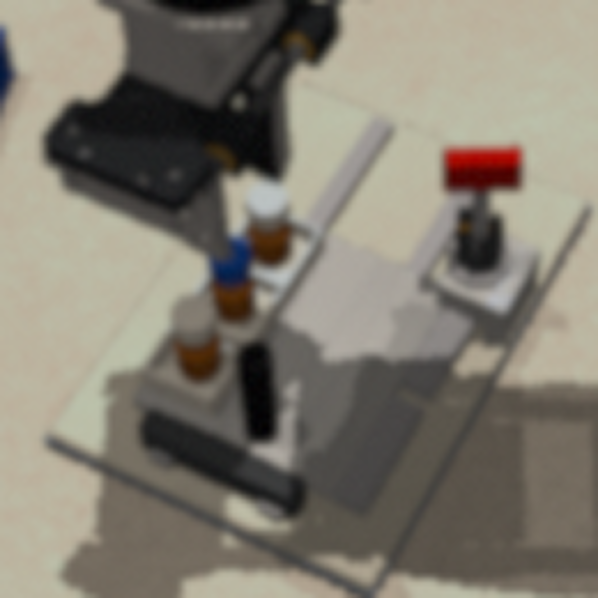

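The final view shows the carriage front against the dark stop at (220,470), all three vials upright at (195,340), (232,285) and (268,230), and the knob still raised and turned at (482,168). The gripper is clear. I'll run one numeric check and then sign off.

Run:
```python
from h import *
from cell import manip
c=load("side14");d=np.array([-np.sin(YAW),np.cos(YAW)])
g=c["frame"].max(2);mm=np.zeros(g.shape,bool);mm[245:274,214:226]=1;mm&=g<60
P=cloud(c,mm);P=P[P[:,2]>112];print(len(P),P.mean(0),"travel",(P.mean(0)[:2]-[560.3,143.8])@d)
m=red(c);m[:175]=0;m[305:]=0;m[:,:210]=0;m[:,295:]=0
P=cloud(c,m);print("knob",np.median(P,0),P.max(0)[2])
print(manip.sign_off())
```

```text
53 [571.49317948 226.79280346 120.50640645] travel 83.7441493445569
knob [490.37393575  92.97304523 163.88776044] 167.88574158350775
the job is handed in; nothing more can be done
None
```

The plunger is parked in its rest notch and the carriage is against its end stop. I handed the job in at about 26 s; sign-off gives no verdict.

- **Plunger:** I pulled the knob up until the force stepped from about 9 to 13 N, at a lift of about 26 mm. I backed off 0.5 mm, twisted it 1.06 rad clockwise and lowered it until the force went to zero, then let go. It stays up by itself, with its top at about 166–168 mm.
- **Carriage:** I slid it by the post until it stopped, with about 5 N on the end stop. In the last picture all three vials stand, the front edge is at the stop and the gripper is clear. I moved nothing else on the bench, but I took no last picture of the beaker, bottle, mouse or box.

Some readings disagreed:
- **Fingertip height:** the tips sat about 28 mm higher than the reported TCP. My first closing shut on air just above the knob, and I corrected every later height from the pictures.
- **Carriage travel:** I measured about 82 mm from the arm and 84 mm from the camera, against the nominal 80 mm. That is within the calibration error and the carriage's play.
- **Force while holding the post:** there was an unexplained steady vertical force of about 5 N, which was gone after release.

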